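# Close the vial drum and bring the snap ring to its groove

### The job

Close up the loaded vial drum: put the blue lid on it, its collar over the spindle, so that it lies flat on the rim, and let it go. Then take the ring pliers by their red handles, squeeze them fully so that the snap ring on their tips is spread, bring the spread ring over the spindle's tip and slide it down to the groove just above the lid's collar. Finish there still holding: the program ends with the pliers upright and gripped, and the ring kept fully spread around the groove.

Things in the scene. Friction and masses are not known exactly. Their poses are not given: they have to be found in the camera images.
- drum: fixed vial drum: white base 190x190x16 mm, round grey tub of 150 mm outer diameter, rim 70 mm above the bench, vials inside below the rim. An aluminium spindle, 27.4 mm thick, stands in the middle: dark groove (21 mm thick) from 108 to 119 mm above the bench, full-width shoulder to 124, then a cone narrowing to 14 mm at 137. Origin: middle of the underside, on the bench, z up.
- groove (a point): middle of the groove on the spindle's axis, 113.5 mm above the bench; the groove is 11 mm high. Its lower edge is level with the top of the collar of the seated lid.
- spindle_tip (a point): top of the spindle on its axis, 137 mm above the bench
- lid: loose lid, about 150 g, flat on the bench, right way up: blue disc of 156 mm diameter, 6 mm thick, with a white collar (outer diameter 44 mm) in its middle, standing from 6 to 38 mm above the underside; a 32 mm hole goes right through. Origin: middle of the underside, z up; seated, it is 70 mm above the bench on the spindle's axis. Grip it across the collar from above.
- pliers: loose ring pliers, 150 g, upright in a stand; a level steel snap ring, 5 mm thick, stays on their tips. Origin: in the plane of the two arms, midway between them, level with the ring's underside; z up, y from arm to arm (close the gripper along y), x towards the ring. Pivot 60 mm above the origin, handles about 80 to 130 mm. Lift straight up: a pin behind the pivot leaves a notch after 12 mm.
- handles (a point): midway between the two red handles at the best height to grip: in the frame of the pliers x = 0, y = 0, z = 110 mm. Handles are 14 mm wide along x. Relaxed they stand in a V: over the outer faces 60 mm apart at their tops (126 mm up), 35 mm at their feet (79 mm up), 51 mm here; fully squeezed they are upright, 24 mm apart, from 83 to 131 mm up.
- ring_mid (a point): a point fixed to the pliers where the spindle's axis must pass through the spread ring, at half its thickness: in the frame of the pliers x = 20.6 mm, y = 0, z = 2.5 mm. Fully spread, the ring leaves about 2.5 mm all round the spindle and its lugs reach 27 mm to either side along y; relaxed, its 24 mm opening does not pass. The pliers' arms stand beside the spindle.
- pliers_left (a joint): angle of each arm of the pliers: 0 relaxed, 0.26 rad or a little more fully squeezed, ring fully spread. A spring resists (about 3 N on each handle to start, 12 N to spread fully), then comes a hard stop, so simply closing with a firmer grip, such as 40 to 60 N, holds it fully spread. Let go, the ring closes.
- stand: fixed grey stand of the pliers: base plate 95 x 90 x 12 mm, notched upright 80 mm high at the side away from the ring, 12 to 22 mm behind the plane of the arms. Its axes are those of the pliers standing in it; its origin lies on the bench, 12 mm below that of the pliers.
- reagent: white reagent bottle with yellow cap, 68 mm diameter, 140 mm high; leave it alone. Origin under its middle.
- tipbox: pipette tip box, white with blue top, 82 x 117 x 65 mm; leave it alone. Origin under its middle.
- flask: green glass flask, 80 mm diameter at the foot, thin neck, 150 mm high; leave it alone. Origin under its middle.
Not all that is in view belongs to the job. What is shaped like the lid but yellow is not meant.

How it is judged (in metres and radians):
On the way, in this order (a step that is already met when the one before it is completed fails the run):
1. the lid lies flat on the drum's rim with its collar over the spindle, let go (z of lid in the frame of drum between 0.066 and 0.073 m and horizontal distance between lid and drum below 0.006 m and angle between lid's own z axis and vertical below 0.05 rad and contact force between the fingers and lid below 0.1 N), for 0.2 s.
2. the spread ring is above the spindle's tip (value of joint pliers_left above 0.22 rad and z of ring_mid in the frame of spindle_tip above 0 m and horizontal distance between ring_mid and spindle_tip below 0.01 m), for 0.05 s.
At the end, for the whole second after the job is handed in: Lid flat on the rim (3 mm in height, 6 mm sideways, 0.05 rad). Fingers grip the pliers, squeezed beyond 0.22 rad, still, upright within 0.15 rad; middle of the spread ring within 5 mm of the spindle axis, 4.5 mm below to 3.5 mm above the middle of the groove (z of lid in the frame of drum between 0.066 and 0.073 m and horizontal distance between lid and drum below 0.006 m and angle between lid's own z axis and vertical below 0.05 rad and value of joint pliers_left above 0.22 rad and z of ring_mid in the frame of groove between -0.0045 and 0.0035 m and horizontal distance between ring_mid and groove below 0.005 m and angle between pliers's own z axis and vertical below 0.15 rad and linear speed of pliers below 0.02 m/s and contact force between the fingers and pliers above 3 N); the arm keeps its last pose, push and grip.
It fails at once if a bystander (bottle, tip box or flask) is shifted by more than 30 mm or tipped (distance of any of reagent, tipbox, flask from where it was at the start of the episode above 0.03 m or angle between any of reagent, flask's own z axis and vertical above 0.4 rad).
It also fails if it takes over 70 s, if anything falls off the work surface, if the arm or the gripper's body presses on something with over 40 N, if the wrist force passes 120 N, or if a joint passes its speed limit or range.

### The arm

A 6-joint arm with a two-finger parallel gripper is mounted at the origin on the work surface. World frame = base frame: x ahead of the robot, y to its left, z up, the work surface at z = 0. Lengths are in mm, angles in rad, forces in N, time in s.
With the tool pointing down it reaches from about 300 to 775 mm from the base axis. Payload 14.6 kg.
Tool frame: the origin (TCP) lies midway between the tips of the shut fingers; the grasp point (between the pads) lies 19 mm behind it; y points along the fingers, z is the direction in which the jaws open and shut, and the axes are right-handed (so a half turn about y gives the same grasp; the last joint's range is limited). The gripper opens to 94 mm and grips with 3 to 60 N. Pads are 16 mm wide; open, the fingers measure 119 mm over their backs; the gripper's body (75 mm by 177 mm) begins 78 mm behind the grasp point.
Start: joints at [-1.222, 0.3, 1.521, -0, 1.321, -0.067], TCP at [222.149, -503.129, 205.446] pointing down, gripper open.
Joint ranges: [-3.03, 3.03], [-0.79, 2.21], [0.23, 2.52], [-1.04, 4.18], [0, 3.07], [-2.55, 2.55]. Speed limits (rad/s): [2.22, 2.22, 2.57, 3.14, 3.14, 3.14].

### API

Orientations are given as [roll, pitch, yaw] about the fixed x, y, z axes, in that order (R = Rz(yaw) Ry(pitch) Rx(roll)).
In Python, from cell import manip gives the robot as it stands.
- The arm moves only by the tool play_rows, never from a script. Its argument "series" is a list of rows, each a list of 3 entries, a list of its own where there are three numbers: the shift along the tool's x, y, z in m, then the turn about the tool's y in rad, then the closure, from 0 (fully open) to 1 (shut). In form: [[[dx, dy, dz], twist, grip], ...]. A call has 1 to 20 rows; each row is the pose to reach, as a shift and turn from the pose measured when the call began, along the tool's axes at that moment; what a row does not reach only later rows make up. A row lasts 1/10 s, in which the tool goes at most 50 mm and 8.59 degrees, less where a joint would pass 70% of its speed; a pose out of reach is approached as far as the arm can. A call with a gripper value outside its range is refused whole. The fingers move at their own pace and stop on an object; "squeeze" is the grip in N (left out, the last holds). Time passes only in rows, so rows that repeat a pose let the fingers close. It gives the time, the measured TCP pose, the force and the opening at its end, in the units of the state.
- manip.read_state(): the state, without advancing time (a new reading comes with each control period).
- manip.camera(name): name is "scene" or "top" or "wrist"; returns the picture (384x512x3 uint8, red, green, blue); there is no depth.
- manip.camera_params(name): a dict with "K" (3x3 intrinsics, pixels), "rvec" (rotation vector, rad) and "tvec" (3), from world to camera coordinates, as OpenCV has them. Camera axes: x right, y down, z forward; pixel columns grow to the right and rows downward; lengths in mm; the calibration is good to about 2 mm. A picture is of the moment at which its call begins: read the wrist's pose just before it. camera_params takes no time and is no camera call; for the wrist camera it gives the pose at the moment of the call.
- manip.sign_off(): hands the job in, once; it reports no verdict.
The state is a dict: "clock": time; "joints": joint angles; "qd": joint speeds; "effort": joint torques, N m; "eef_pos": TCP position; "eef_rot": TCP orientation; "wrist_force": force on the tool from outside, world axes, zero at the start; "moment": the same for the moment, N m; "finger_gap": finger opening in mm.
Only numpy, scipy, OpenCV 4.12 (cv2) and the standard library are available. Lean on these libraries where they do the work, as an engineer would, in place of code of your own. Each camera call takes 0.05 s, during which the arm holds its last target. There are 200 camera calls.

## Working session

There is one attempt and no reset: what is moved stays moved. The work goes in short steps, Python scripts to look and compute and a tool call to move; the robot and the scene stay as the last step left them, time stands still between calls to the robot, and variables do not carry over. Pictures are saved under pics/ and viewed, about 8 in all and at most 12, crops included, and the job is handed in when it is done.

Besides the shell and the picture viewer there is one more tool, called after "Call:" as name(argument=value, ...) on one line, values as JSON. play_rows: Moves the arm, as the interface text tells. Its arguments: {"type":"object","properties":{"series":{"type":"array","items":{"type":"array"}},"squeeze":{"type":"number"}},"required":["series"]}

```bash
ls; mkdir -p pics; python3 - <<'E'
from cell import manip
import cv2,numpy as np
print(manip.read_state())
ims=[manip.camera(n) for n in("scene","top")]
for n,i in zip(("scene","top"),ims):
    cv2.imwrite(f"pics/{n}0.png",i[...,::-1]); p=manip.camera_params(n); print(n,p)
E
```

```text
pics
{'clock': 0.0, 'joints': array([-1.22158563e+00,  3.00440121e-01,  1.52159227e+00,  1.32751783e-05,
        1.32068856e+00, -6.65893508e-02]), 'qd': array([ 3.52949051e-04,  2.84575294e-04, -4.65024843e-04, -4.40418949e-04,
       -8.14946811e-05, -1.10496300e-03]), 'effort': array([ 1.56609127e-03, -5.31807196e+01, -3.52736557e+01,  7.09055574e-02,
        2.44342204e-02, -5.22872779e-05]), 'eef_pos': array([ 222.07238177, -502.8851461 ,  204.89858818]), 'eef_rot': array([-1.57192126e+00,  8.79066584e-05, -2.72579595e+00]), 'wrist_force': array([ 0.03571167, -0.59116534, -1.05985296]), 'moment': array([-0.01517907,  0.06081118,  0.01435313]), 'finger_gap': 94.04132961544695}
scene {'K': array([[422.18440088,   0.        , 258.0529075 ],
       [  0.        , 422.18440088, 184.28322598],
       [  0.        ,   0.        ,   1.        ]]), 'rvec': array([ 2.45282984,  0.72544214, -0.22649571]), 'tvec': array([-562.37801347, -169.48627475, 1402.05759875])}
top {'K': array([[431.79356631,   0.        , 252.14416885],
       [  0.        , 431.79356631, 191.02665423],
       [  0.        ,   0.        ,   1.        ]]), 'rvec': array([ 2.04022777, -2.17889753,  0.23689197]), 'tvec': array([ 114.08006104,  610.85817461, 1320.26304508])}
```

```bash
python3 - <<'E'
import cv2,numpy as np
a=[cv2.imread(f"pics/{n}0.png") for n in("scene","top")]
for n,i in zip(("scene","top"),a): cv2.imwrite(f"pics/{n}0b.png",cv2.resize(i,(768,576),interpolation=cv2.INTER_CUBIC))
E
```

```text
(no output)
```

View pics/top0b.png

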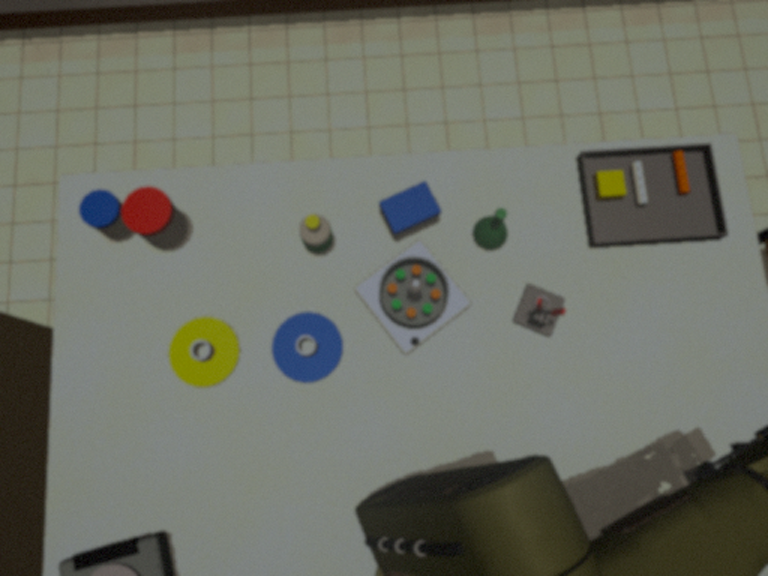

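View pics/scene0b.png

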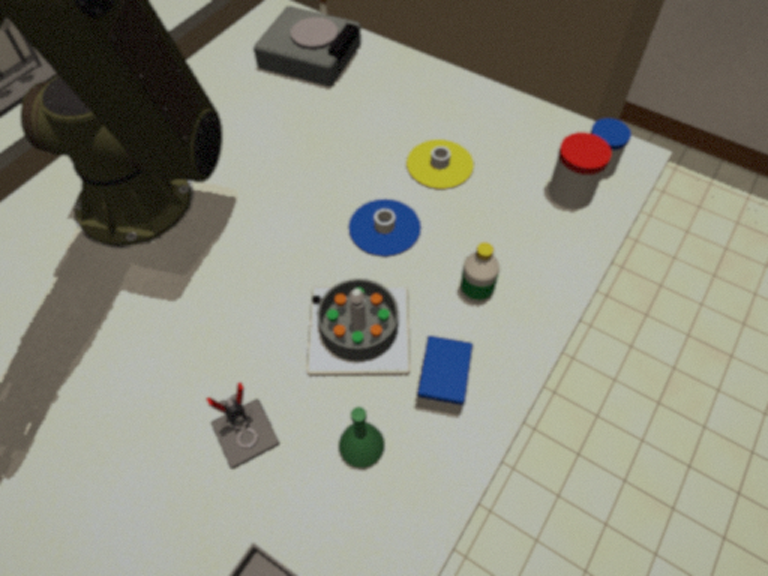

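Top view (768-wide): the blue lid is at (307,347). It could be confused with the yellow lid (204,352), the blue-topped jar (100,208), the red-topped jar (147,211) or the blue tip box (410,210). The drum is at (415,292), and the pliers and stand at (540,308). By the description I choose the blue disc at (307,347).

```bash
cat > h.py <<'E'
from cell import manip
import cv2,numpy as np
from scipy.spatial.transform import Rotation as Ro
def ray(p,uv):
    R=cv2.Rodrigues(p["rvec"])[0]; t=p["tvec"].ravel()
    d=R.T@np.linalg.inv(p["K"])@[uv[0],uv[1],1]; return -R.T@t,d/np.linalg.norm(d)
def onz(p,uv,z):
    c,d=ray(p,uv); return c+d*(z-c[2])/d[2]
def tri(obs):
    A=0;b=0
    for p,uv in obs:
        c,d=ray(p,uv); P=np.eye(3)-np.outer(d,d); A=A+P; b=b+P@c
    x=np.linalg.solve(A,b); return x,[np.linalg.norm(np.cross(x-ray(p,uv)[0],ray(p,uv)[1])) for p,uv in obs]
def proj(p,X): return cv2.projectPoints(np.float64(X).reshape(-1,3),p["rvec"],p["tvec"],p["K"],None)[0][:,0]
def mask(bgr,lo,hi): return cv2.inRange(cv2.cvtColor(bgr,cv2.COLOR_BGR2HSV),lo,hi)
def blobs(m,amin=15):
    cs=cv2.findContours(m,cv2.RETR_EXTERNAL,cv2.CHAIN_APPROX_NONE)[0]
    return sorted([c for c in cs if cv2.contourArea(c)>amin],key=cv2.contourArea,reverse=True)
def circ(p,c,z):
    "fit a circle to a contour cast on plane z: centre, diameter"
    X=np.array([onz(p,u,z)[:2] for u in c.reshape(-1,2)])
    s=np.linalg.lstsq(np.c_[2*X,np.ones(len(X))],(X**2).sum(1),rcond=None)[0]
    return s[:2],2*np.sqrt(s[2]+s[:2]@s[:2])
def snap(n):
    p=manip.camera_params(n); return p,manip.camera(n)[...,::-1].copy()
E
python3 - <<'E'
from h import *
P={n:manip.camera_params(n) for n in("scene","top")}; I={n:cv2.imread(f"pics/{n}0.png") for n in P}
for n in P:
    p=P[n]
    m=mask(I[n],(100,120,40),(130,255,255))
    for c in blobs(m,60): print(n,"blue",np.round(cv2.boundingRect(c)),*circ(p,cv2.convexHull(c),6))
    m=mask(I[n],(0,120,60),(8,255,255))|mask(I[n],(172,120,60),(180,255,255))
    for c in blobs(m,3): print(n,"red",cv2.boundingRect(c),cv2.contourArea(c))
a=I["top"][155:250,225:390]; b=I["scene"][180:320,130:290]
cv2.imwrite("pics/c1.png",np.vstack([cv2.resize(a,(525,302),interpolation=3),cv2.resize(b,(525,459),interpolation=3)])[:,:])
E
```

```text
scene blue [233 134  47  36] [510.16618649 235.01258487] 148.70065998346092
scene blue [279 225  35  44] [784.99211945  14.77649452] 133.27902353106805
scene blue [395  79  25  20] [807.31483499 771.04973428] 93.74118124809705
scene red (373, 89, 35, 27) 713.5
scene red (138, 265, 12, 9) 24.5
scene red (158, 256, 4, 13) 20.0
top blue [182 209  46  45] [506.54449986 237.95936985] 147.59104082883937
top blue [254 122  39  33] [811.80450244 -10.65646615] 120.76473055990074
top blue [ 54 127  25  25] [855.63392133 700.01291767] 87.61337593405703
top red (80, 125, 35, 32) 815.5
```

```bash
python3 - <<'E'
from h import *
P={n:manip.camera_params(n) for n in("scene","top")}; I={n:cv2.imread(f"pics/{n}0.png") for n in P}
S={"top":(415/1.5,292/1.5),"scene":(358/1.5,294/1.5)}
print("spindle tip approx", tri([(P["top"],(415/1.5,287/1.5)),(P["scene"],(358/1.5,293/1.5))]))
print("stand",onz(P["top"],(538/1.5,309/1.5),12),onz(P["scene"],(245/1.5,432/1.5),12))
for n,c in(("reagent",(316,238)),("tipbox",(410,210)),("flask",(490,233))): print(n,onz(P["top"],(c[0]/1.5,c[1]/1.5),40))
s=manip.read_state(); w=manip.camera_params("wrist"); R=Ro.from_euler("xyz",s["eef_rot"]).as_matrix()
c,d=ray(w,(256,192)); print("wristcam",R.T@(c-s["eef_pos"]),R.T@d,w["K"][0,0]); print(R)
T=R.T@(np.array([520,190,430])-s["eef_pos"]); print("to (520,190,430) tool mm",T)
E
```

```text
spindle tip approx (array([602.35225442,   2.61368626, 121.43454507]), [np.float64(4.7135468066383295), np.float64(4.713546806638362)])
stand [ 555.04040721 -276.08972267   12.        ] [ 559.66175139 -277.81357068   12.        ]
reagent [741.85389627 203.82123306  40.        ]
tipbox [793.29192492  -9.25932751  40.        ]
flask [ 728.05452843 -182.60328749   40.        ]
wristcam [ -81.68711596 -180.11100196    1.37261783] [0.28689965 0.95791638 0.00920853] 276.6332042327145
[[-9.14811401e-01 -3.79081587e-04  4.03881117e-01]
 [-4.03881288e-01  1.03271467e-03 -9.14810821e-01]
 [-7.03060164e-05 -9.99999395e-01 -1.09784311e-03]]
to (520,190,430) tool mm [-552.4293882  -224.47767476 -513.79496212]
```

Call:
play_rows(series=[[[-0.05, -0.1, 0], 0, 0], [[-0.39, -0.125, -0.094], 0, 0], [[-0.39, -0.125, -0.094], 0, 0], [[-0.39, -0.125, -0.094], 0, 0], [[-0.39, -0.125, -0.094], 0, 0], [[-0.39, -0.125, -0.094], 0, 0], [[-0.39, -0.125, -0.094], 0, 0], [[-0.39, -0.125, -0.094], 0, 0], [[-0.39, -0.125, -0.094], 0, 0], [[-0.39, -0.125, -0.094], 0, 0], [[-0.39, -0.125, -0.094], 0, 0], [[-0.39, -0.125, -0.094], 0, 0], [[-0.39, -0.125, -0.094], 0, 0]])

```text
clock: 1.4
eef_pos: [540.1, -260.4, 330.0]
eef_rot: [-1.572, -0.0, -2.727]
wrist_force: [-0.2, -0.0, 0.4]
finger_gap: 94.1
```

```bash
python3 - <<'E'
from h import *
s=manip.read_state();print(s["clock"],s["eef_pos"],s["joints"])
p,i=snap("wrist"); cv2.imwrite("pics/w1.png",i); np.save("w1.npy",p,allow_pickle=True)
print(proj(p,[[557,-277,12],[602,2,137],[508,236,6]]))
cv2.imwrite("pics/w1b.png",cv2.resize(i,(768,576),interpolation=3))
E
```

```text
1.4 [ 540.11336422 -260.39121012  329.98075494] [-5.10563956e-01  3.60765940e-01  1.15779008e+00  5.68278545e-04
  1.62409538e+00  6.45992967e-01]
[[265.11678311 151.43459342]
 [ 75.07361514  40.2132612 ]
 [-28.54872621  53.7731723 ]]
```

View pics/w1b.png

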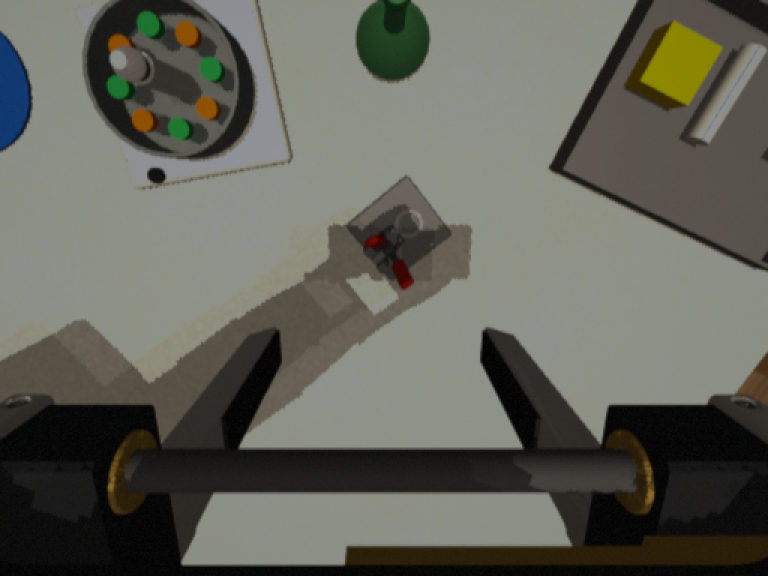

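The wrist view (768-wide) shows the stand with corners (406,177), (451,234) and (347,228). The ring is at (409,221), the handles at (374,241) and (402,274), and the spindle tip near (125,62). Next I go over the lid.

Call:
play_rows(series=[[[-0.11, 0, -0.4], 0, 0], [[-0.11, 0, -0.4], 0, 0], [[-0.11, 0, -0.4], 0, 0], [[-0.11, 0, -0.4], 0, 0], [[-0.11, 0, -0.4], 0, 0], [[-0.11, 0, -0.4], 0, 0], [[-0.11, 0, -0.4], 0, 0], [[-0.11, 0, -0.4], 0, 0], [[-0.11, 0, -0.4], 0, 0], [[-0.11, 0, -0.4], 0, 0], [[-0.11, 0, -0.4], 0, 0]])

```text
clock: 2.55
eef_pos: [480.0, 149.0, 330.5]
eef_rot: [-1.572, -0.0, -2.728]
wrist_force: [0.5, 0.5, 0.0]
finger_gap: 94.2
```

```bash
python3 - <<'E'
from h import *
s=manip.read_state();print(s["clock"],s["eef_pos"],s["joints"])
p,i=snap("wrist"); cv2.imwrite("pics/w2.png",i); np.save("w2.npy",p,allow_pickle=True)
print(proj(p,[[602,2,137],[508,236,6]]))
for c in blobs(mask(i,(100,120,40),(130,255,255)),60): print("blue",cv2.boundingRect(c),*circ(p,cv2.convexHull(c),6))
cv2.imwrite("pics/w2b.png",cv2.resize(i,(768,576),interpolation=3))
q=np.load("w1.npy",allow_pickle=True).item()
f=lambda u,v,z:onz(q,(u/1.5,v/1.5),z)
print("plate",f(406,177,12),f(451,234,12),f(347,228,12)); print("ring",f(409,221,14.5))
print("handles",f(374,241,135),f(402,274,135))
E
```

```text
2.55 [480.03299416 149.04243011 330.48066972] [2.27760331e-01 1.27316489e-01 1.44337040e+00 7.52621643e-04
 1.57119099e+00 1.38486291e+00]
[[391.11463856 132.13505449]
 [214.23882617 121.73328693]]
blue (171, 76, 86, 89) [506.93426661 236.82631756] 152.72305395991026
blue (399, 0, 88, 39) [817.67005085 -34.78227973] 135.60467545005704
plate [ 614.02067823 -261.77233542   12.        ] [ 575.34857248 -339.32756331   12.        ] [ 531.56710713 -221.65021583   12.        ]
ring [ 569.3925058  -286.07338066   14.5       ]
handles [ 551.23788112 -250.56649715  135.        ] [ 533.18671716 -286.91958195  135.        ]
```

View pics/w2b.png

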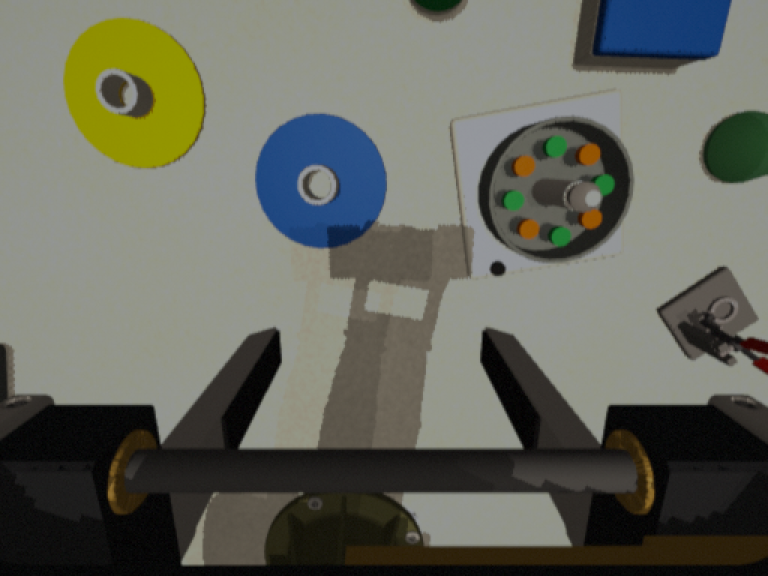

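```bash
cat >> h.py <<'E'
def shift(X,yaw=None):
    "tool shift (mm) to bring TCP to X, twist about tool y for a change of yaw"
    s=manip.read_state(); R=Ro.from_euler("xyz",s["eef_rot"]).as_matrix()
    return np.round(R.T@(np.array(X)-s["eef_pos"]),1)
E
python3 - <<'E'
from h import *
print(shift([507,237,80]),shift([507,237,12]))
D=[(np.load(f"w{k}.npy",allow_pickle=True).item(),cv2.imread(f"pics/w{k}.png")) for k in(1,2)]
p=D[1][0]; g=lambda u,v,z:onz(p,(u/1.5,v/1.5),z)
c=[g(452,121,16),g(618,90,16),g(620,252,16),g(470,277,16)]; 
print("base diag mid",(c[0]+c[2])/2,(c[1]+c[3])/2,np.linalg.norm(c[0]-c[1]),np.linalg.norm(c[0]-c[3]))
print("tip w2",g(593,198,137),"tip w1",onz(D[0][0],(122/1.5,60/1.5),137))
a=D[1][1][70:190,290:430]; b=D[0][1][0:120,40:180]
cv2.imwrite("pics/c2.png",cv2.resize(np.hstack([a,b]),None,fx=2.85,fy=2.85,interpolation=3))
E
```

```text
[-60.  250.5 -69.9] [-60.1 318.5 -69.8]
base diag mid [ 6.03823930e+02 -3.40828011e-01  1.60000000e+01] [ 6.03818573e+02 -1.35945409e-01  1.60000000e+01] 182.39670001997163 182.49633649442208
tip w2 [604.39591969  -3.02534346 137.        ] tip w1 [605.28454517  -4.90372546 137.        ]
```

View pics/c2.png

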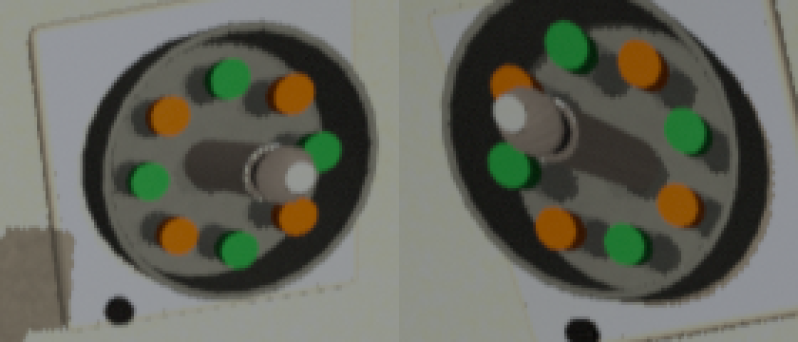

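```bash
python3 - <<'E'
from h import *
D=[(np.load(f"w{k}.npy",allow_pickle=True).item(),cv2.imread(f"pics/w{k}.png")) for k in(1,2)]
cr=[(40,0),(290,70)]
for (p,i),o in zip(D,cr):
    m=cv2.inRange(i,(150,150,150),(255,255,255)); 
    u=np.array({0:(79.3,39.3),1:(395.3,132.5)}[0 if o[0]==40 else 1])
    sub=np.zeros_like(m); x,y=u.astype(int); sub[y-9:y+10,x-9:x+10]=m[y-9:y+10,x-9:x+10]
    for c in blobs(sub,10):
        M=cv2.moments(c); v=(M["m10"]/M["m00"],M["m01"]/M["m00"]); print(v,cv2.contourArea(c),onz(p,v,137))
    print("hand",onz(p,u,137))
P={n:manip.camera_params(n) for n in("scene","top")}
for X in([604,-2,137],):print(proj(P["top"],X)*1.5,proj(P["scene"],X)*1.5)
E
```

```text
hand [605.04551998  -2.45976984 137.        ]
hand [603.81974725  -3.33178916 137.        ]
[[415.85032545 282.93335228]] [[354.29641154 291.11567238]]
```

Call:
play_rows(series=[[[-0.06, 0.25, -0.07], 0, 0], [[-0.06, 0.25, -0.07], 0, 0], [[-0.06, 0.25, -0.07], 0, 0], [[-0.06, 0.25, -0.07], 0, 0], [[-0.06, 0.25, -0.07], 0, 0], [[-0.06, 0.25, -0.07], 0, 0], [[-0.06, 0.25, -0.07], 0, 0], [[-0.06, 0.25, -0.07], 0, 0]])

```text
clock: 3.4
eef_pos: [508.0, 236.4, 82.6]
eef_rot: [-1.571, 0.002, -2.73]
wrist_force: [-0.1, 0.0, 0.1]
finger_gap: 93.6
```

```bash
python3 - <<'E'
from h import *
print(manip.read_state()["eef_pos"])
p,i=snap("wrist"); cv2.imwrite("pics/w3.png",i); np.save("w3.npy",p,allow_pickle=True)
for c in blobs(mask(i,(100,120,40),(130,255,255)),60)[:1]: print("blue",cv2.boundingRect(c),*circ(p,cv2.convexHull(c),6))
cv2.imwrite("pics/w3b.png",cv2.resize(i,(600,450),interpolation=3))
print(shift([507,237,12]))
E
```

```text
[508.04219882 236.36541493  82.61206979]
blue (172, 116, 159, 152) [506.89828485 237.10183787] 153.62042779404175
[ 1.1 71.1 -0.8]
```

View pics/w3b.png

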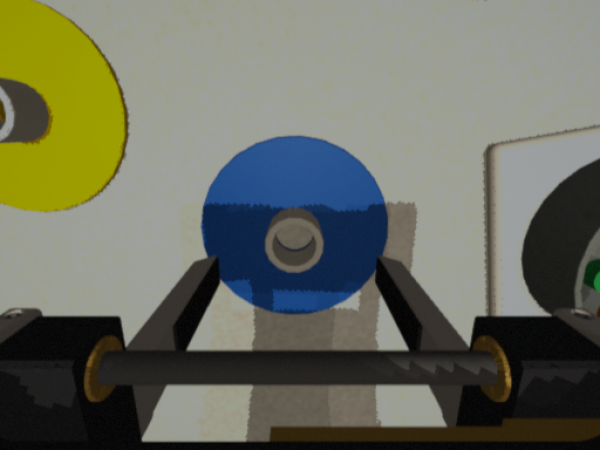

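The close view confirms the blue lid between the open fingers, with the collar at (294,242) of 600x450 and the yellow lid off to the left. Descend and grip.

Call:
play_rows(series=[[[0.001, 0.04, -0.001], 0, 0], [[0.001, 0.071, -0.001], 0, 0], [[0.001, 0.071, -0.001], 0, 0], [[0.001, 0.071, -0.001], 0, 0.3], [[0.001, 0.071, -0.001], 0, 1], [[0.001, 0.071, -0.001], 0, 1], [[0.001, 0.071, -0.001], 0, 1], [[0.001, 0.071, -0.001], 0, 1], [[0.001, 0.071, -0.001], 0, 1], [[0.001, 0.071, -0.001], 0, 1]], squeeze=30)

```text
clock: 4.45
eef_pos: [507.1, 237.3, 12.2]
eef_rot: [-1.572, 0.003, -2.73]
wrist_force: [-0.6, -0.1, 1.3]
finger_gap: 43.4
```

Call:
play_rows(series=[[[0, -0.05, 0], 0, 1], [[0, -0.1, 0], 0, 1], [[0, -0.15, 0], 0, 1], [[0, -0.2, 0], 0, 1], [[0, -0.2, 0], 0, 1]])

```text
clock: 4.95
eef_pos: [508.5, 237.7, 219.1]
eef_rot: [-1.571, 0.014, -2.73]
wrist_force: [-0.5, -0.2, -1.4]
finger_gap: 43.6
```

```bash
python3 - <<'E'
from h import *
print(manip.read_state()["eef_pos"])
print(shift([604.2,-2,150+62]),shift([604.2,-2,76]))
E
```

```text
[508.48457028 237.66717046 219.13352701]
[  8.4   7.  257.9] [ 10.3 142.9 258. ]
```

```bash
python3 - <<'E'
from h import *
D=[(np.load(f"w{k}.npy",allow_pickle=True).item(),cv2.imread(f"pics/w{k}.png")) for k in(1,2)]
ctr=[(90,55),(371,126)]; out=[]
for (p,i),c0 in zip(D,ctr):
    r=[]
    for lo,hi in(((5,150,80),(20,255,255)),((55,120,60),(80,255,255))):
        for c in blobs(mask(i,lo,hi),25):
            M=cv2.moments(c); v=np.array([M["m10"],M["m01"]])/M["m00"]
            if np.hypot(*(v-c0))<70: r.append((*onz(p,v,50),cv2.contourArea(c)))
    print(np.round(r,1)); out.append(np.array(r))
for z in (50,): 
  for o in out:
    X=o[:,:2]; s=np.linalg.lstsq(np.c_[2*X,np.ones(len(X))],(X**2).sum(1),rcond=None)[0]; print(z,len(X),s[:2],np.sqrt(s[2]+s[:2]@s[:2]),X.mean(0))
for (p,i) in D: c,_=ray(p,(256,192)); print(c)
E
```

```text
[[651.6  -4.3  50.  181.5]
 [594.4 -42.5  50.  151.5]
 [556.3  14.9  50.  151. ]
 [617.4  55.9  50.   89.5]
 [644.9  32.4  50.  188.5]
 [576.7  46.2  50.  164. ]
 [631.  -35.5  50.  163. ]
 [563.7 -21.5  50.  141. ]]
[[653.6 -17.2  50.  146. ]
 [615.5  40.1  50.  137.5]
 [595.8 -55.8  50.  123.5]
 [558.5   2.2  50.  121.5]
 [646.1  19.2  50.  139. ]
 [565.  -34.5  50.  123. ]
 [579.1  33.2  50.  121.5]
 [634.2 -49.3  50.  117. ]]
50 8 [604.28441479   6.35572269] 49.247388890389225 [604.50772902   5.69254492]
50 8 [606.0076384   -8.19797628] 48.921486175465084 [605.96640372  -7.76508319]
[ 615.56569229 -228.9534327   510.01543006]
[555.45923961 180.50930377 510.5431761 ]
```

Call:
play_rows(series=[[[0.008, 0, 0.258], 0, 1], [[0.008, 0, 0.258], 0, 1], [[0.008, 0, 0.258], 0, 1], [[0.008, 0, 0.258], 0, 1], [[0.008, 0, 0.258], 0, 1], [[0.008, 0, 0.258], 0, 1], [[0.008, 0, 0.258], 0, 1], [[0.008, 0, 0.258], 0, 1]])

```text
clock: 5.75
eef_pos: [604.1, -1.0, 218.3]
eef_rot: [-1.572, 0.013, -2.729]
wrist_force: [-0.2, 0.0, -1.5]
finger_gap: 43.3
```

Triangulated, the vials' centre is (604.5,−1.8) and agrees with the tip reading. The lid underside is 12 mm below the TCP, so the seated TCP height is about 82.

```bash
python3 - <<'E'
from h import *
print(shift([604.4,-2,150]),shift([604.4,-2,83]))
E
```

```text
[ 1.  68.3  1.1] [  1.9 135.3   1.2]
```

Call:
play_rows(series=[[[0.001, 0.03, 0.001], 0, 1], [[0.001, 0.05, 0.001], 0, 1], [[0.001, 0.06, 0.001], 0, 1], [[0.0015, 0.07, 0.001], 0, 1], [[0.0015, 0.08, 0.001], 0, 1], [[0.0015, 0.09, 0.001], 0, 1], [[0.0015, 0.095, 0.001], 0, 1], [[0.0015, 0.1, 0.001], 0, 1], [[0.0015, 0.1, 0.001], 0, 1]])

```text
clock: 6.65
eef_pos: [604.1, -2.0, 117.8]
eef_rot: [-1.572, 0.013, -2.729]
wrist_force: [-0.8, -0.4, -1.1]
finger_gap: 43.1
```

```bash
python3 - <<'E'
from h import *
s=manip.read_state();print(s["eef_pos"],s["eef_rot"],s["wrist_force"],shift([604.4,-2,83]))
E
```

```text
[604.11611012  -1.95865935 117.78404352] [-1.57203183  0.01265503 -2.72919775] [-0.82261814 -0.42565185 -1.08357243] [ 0.2 34.8  0.2]
```

Free of contact with the lid underside at 106. Lower the rest of the way.

Call:
play_rows(series=[[[0, 0.01, 0], 0, 1], [[0, 0.02, 0], 0, 1], [[0, 0.027, 0], 0, 1], [[0, 0.031, 0], 0, 1], [[0, 0.034, 0], 0, 1], [[0, 0.034, 0], 0, 1]])

```text
clock: 7.25
eef_pos: [604.4, -1.7, 83.4]
eef_rot: [-1.572, 0.012, -2.729]
wrist_force: [-0.6, 0.6, -0.6]
finger_gap: 43.7
```

Release gently and retreat upward.

Call:
play_rows(series=[[[0, 0.002, 0], 0, 1], [[0, 0.002, 0], 0, 1], [[0, 0.001, 0], 0, 0.3], [[0, 0, 0], 0, 0], [[0, 0, 0], 0, 0], [[0, 0, 0], 0, 0], [[0, -0.05, 0], 0, 0], [[0, -0.1, 0], 0, 0], [[0, -0.15, 0], 0, 0], [[0, -0.2, 0], 0, 0], [[0, -0.25, 0], 0, 0], [[0, -0.25, 0], 0, 0]])

```text
clock: 8.45
eef_pos: [602.8, -3.3, 340.9]
eef_rot: [-1.567, 0.022, -2.729]
wrist_force: [-0.2, 0.6, -0.1]
finger_gap: 93.9
```

```bash
python3 - <<'E'
from h import *
s=manip.read_state();print(s["eef_pos"],s["eef_rot"],s["joints"])
p,i=snap("wrist"); cv2.imwrite("pics/w4.png",i); np.save("w4.npy",p,allow_pickle=True)
for c in blobs(mask(i,(100,120,40),(130,255,255)),60)[:2]: print("blue",cv2.boundingRect(c),*circ(p,cv2.convexHull(c),76))
cv2.imwrite("pics/w4b.png",cv2.resize(i,(600,450),interpolation=3))
E
```

```text
[602.81335976  -3.3344219  340.91630858] [-1.56706994  0.02230417 -2.72906603] [-0.06944798  0.35256525  1.14450275  0.00704551  1.62303236  1.08930676]
blue (206, 116, 94, 93) [605.04385538  -3.05509131] 152.8347478237671
blue (267, 20, 80, 62) [792.85332999  -6.97094618] 121.72257971464721
```

View pics/w4b.png

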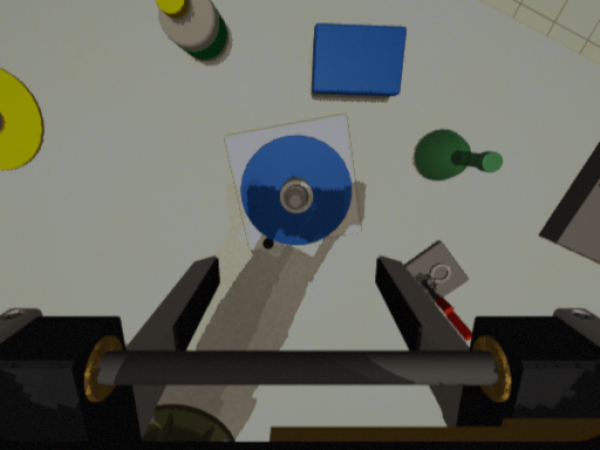

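The lid is seated: its centre is (605,−3) on the z=76 plane, with the same apparent diameter as on the bench, and the spindle comes through the collar at (296,195). Next, the pliers.

Call:
play_rows(series=[[[0, 0, 0], 0, 0], [[0, 0, 0], 0, 0], [[0, 0, 0], 0, 0]])

```text
clock: 8.8
eef_pos: [602.2, -3.3, 335.5]
eef_rot: [-1.57, 0.016, -2.729]
wrist_force: [-0.5, 0.6, 0.5]
finger_gap: 94.0
```

```bash
python3 - <<'E'
from h import *
s=manip.read_state();print(s["eef_pos"],s["eef_rot"],s["qd"]); print(shift([548,-273,260]))
E
```

```text
[602.18595121  -3.31402872 335.4955748 ] [-1.57037024  0.01587999 -2.7291462 ] [-8.06761245e-05  8.51524487e-04 -5.08299109e-03 -8.51506008e-04
  2.99736645e-03  1.14040029e-03]
[158.9  73.1 225.3]
```

Call:
play_rows(series=[[[0.159, 0.02, 0.225], 0.15, 0], [[0.159, 0.02, 0.225], 0.3, 0], [[0.159, 0.02, 0.225], 0.45, 0], [[0.159, 0.02, 0.225], 0.6, 0], [[0.159, 0.02, 0.225], 0.75, 0], [[0.159, 0.02, 0.225], 0.873, 0], [[0.159, 0.07, 0.225], 0.873, 0], [[0.159, 0.07, 0.225], 0.873, 0], [[0.159, 0.07, 0.225], 0.873, 0], [[0.159, 0.07, 0.225], 0.873, 0], [[0.159, 0.07, 0.225], 0.873, 0], [[0.159, 0.07, 0.225], 0.873, 0]])

```text
clock: 10.0
eef_pos: [548.2, -272.5, 264.4]
eef_rot: [-1.583, 0.012, 2.682]
wrist_force: [1.1, -0.6, 0.1]
finger_gap: 94.3
```

```bash
python3 - <<'E'
from h import *
s=manip.read_state();print(s["eef_pos"],s["eef_rot"],s["joints"])
p,i=snap("wrist"); cv2.imwrite("pics/w5.png",i); np.save("w5.npy",p,allow_pickle=True)
m=mask(i,(0,120,50),(8,255,255))|mask(i,(172,120,50),(180,255,255))
for c in blobs(m,10): print(cv2.boundingRect(c),cv2.contourArea(c),cv2.minAreaRect(c))
cv2.imwrite("pics/w5b.png",cv2.resize(i[20:290,126:396],(590,590),interpolation=3))
E
```

```text
[ 548.17237103 -272.52317561  264.41522186] [-1.58255909  0.01239666  2.68176129] [-0.52675191  0.39954327  1.25226434  0.01261944  1.47821002  1.50270886]
(232, 179, 16, 19) 166.5 ((239.4400177001953, 187.92001342773438), (10.399999618530273, 22.799999237060547), 53.13010025024414)
(266, 180, 16, 19) 165.5 ((273.59295654296875, 188.89381408691406), (21.636579513549805, 10.347929000854492), 41.18592834472656)
```

View pics/w5b.png

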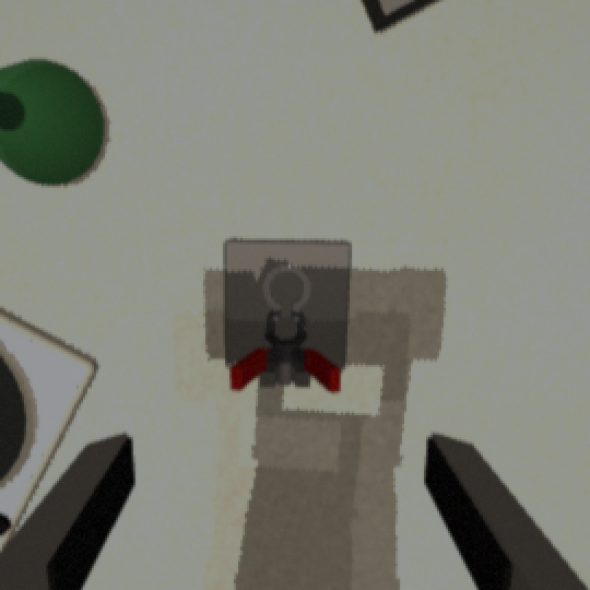

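```bash
python3 - <<'E'
from h import *
p=np.load("w5.npy",allow_pickle=True).item()
g=lambda u,v,z:onz(p,(126+u/2.185,20+v/2.185),z)
a,b,c,d=g(225,240,12),g(350,240,12),g(349,365,12),g(225,365,12)
print("plate",a,b,c,np.linalg.norm(a-b),np.linalg.norm(b-c))
y=a-b; yaw=np.arctan2(y[1],y[0]); print("y dir deg",np.degrees(yaw))
ex=np.array([np.sin(yaw),-np.cos(yaw)]); ey=np.array([np.cos(yaw),np.sin(yaw)])
far=(a+b)[:2]/2; print("far edge mid",far,"-> x=0 line:")
for n,P in dict(ring=g(287,289,14.5),htop=g(286,380,138),hcent=onz(p,(256.5,188.4),114.5),hL=onz(p,(239.4,187.9),114.5),hR=onz(p,(273.6,188.9),114.5)).items():
    r=P[:2]-far; print(n,P,"x",r@ex,"y",r@ey)
h=onz(p,(239.4,187.9),114.5)-onz(p,(273.6,188.9),114.5); print("h dir",np.degrees(np.arctan2(h[1],h[0])))
s=manip.read_state(); R=Ro.from_euler("xyz",s["eef_rot"]).as_matrix(); print("tool z deg",np.degrees(np.arctan2(R[1,2],R[0,2])),"tooly",R[:,1]);print(s["eef_pos"])
E
```

```text
plate [ 615.75882574 -261.77015226   12.        ] [ 576.85347503 -340.39379905   12.        ] [ 494.66567322 -302.02883603   12.        ] 87.72288268629397 90.70118606508424
y dir deg 63.67240711478726
far edge mid [ 596.30615039 -301.08197565] -> x=0 line:
ring [ 565.87671584 -285.80179571   14.5       ] x -34.04988278684968 y 0.19967022612150975
htop [ 538.03492906 -271.29822119  138.        ] x -65.43610014261677 y 0.8509192456623212
hcent [ 538.45407845 -270.96645915  114.5       ] x -65.20756529362576 y 1.334162545978013
hL [ 548.38730476 -252.22193007  114.5       ] x -64.61793580049732 y 22.539791335793183
hR [ 528.52566828 -289.70189994  114.5       ] x -65.7969089046271 y -19.86118468510747
h dir 62.07968947160487
tool z deg -116.35069666690852 tooly [ 0.01592406  0.00533314 -0.99985898]
[ 548.06301968 -272.55696381  264.07642305]
```

Handles and ring come out 31 mm apart along x where about 20 mm is expected, so I take a second viewpoint and triangulate before grasping.

Call:
play_rows(series=[[[0.05, 0, 0], 0, 0], [[0.1, 0, 0], 0, 0], [[0.1, 0, 0], 0, 0], [[0.1, 0, 0], 0, 0], [[0.1, 0, 0], 0, 0], [[0.1, 0, 0], 0, 0]])

```text
clock: 10.65
eef_pos: [459.3, -228.6, 263.0]
eef_rot: [-1.583, 0.012, 2.682]
wrist_force: [0.4, 0.3, 0.3]
finger_gap: 93.7
```

```bash
python3 - <<'E'
from h import *
s=manip.read_state();print(s["eef_pos"],s["eef_rot"])
p,i=snap("wrist"); cv2.imwrite("pics/w6.png",i); np.save("w6.npy",p,allow_pickle=True)
m=mask(i,(0,120,50),(8,255,255))|mask(i,(172,120,50),(180,255,255))
for c in blobs(m,10): print(cv2.boundingRect(c),cv2.contourArea(c),cv2.minAreaRect(c))
a=cv2.resize(i[60:200,186:326],(400,400),interpolation=3); b=cv2.resize(cv2.imread("pics/w5.png")[110:250,186:326],(400,400),interpolation=3)
cv2.imwrite("pics/w6b.png",cv2.convertScaleAbs(np.hstack([a,b]),alpha=1.8))
print(proj(p,[[566,-286,14.5],[548,-276,138]]))
E
```

```text
[ 459.2980102  -228.59182752  262.97011906] [-1.58258422  0.01225006  2.68165602]
(229, 97, 19, 14) 201.5 ((238.0, 103.5), (13.0, 18.0), 90.0)
(266, 98, 19, 13) 199.5 ((275.0, 104.0), (12.0, 18.0), 90.0)
[[257.60126188  84.15479509]
 [256.91097532  93.24321444]]
```

View pics/w6b.png

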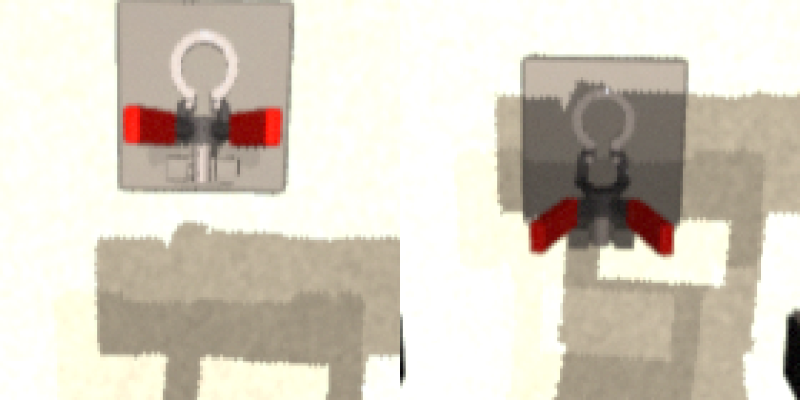

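```bash
python3 - <<'E'
from h import *
p=np.load("w5.npy",allow_pickle=True).item();q=np.load("w6.npy",allow_pickle=True).item()
B=lambda u,v:(186+(u-400)/2.857,110+v/2.857); A=lambda u,v:(186+u/2.857,60+v/2.857)
for n,a,b,z in(("ring",(204,65),(603.5,121),14.5),("topmid",(202,125),(602,243),138),("platefar",(207,1),(605,57),12),("topL",(132,124),(537,243),138),("topR",(272,126),(667,244),138)):
    print(n,"tri",tri([(q,A(*a)),(p,B(*b))]),"A",onz(q,A(*a),z),"B",onz(p,B(*b),z))
print("plateback A",onz(q,A(203,191),12))
E
```

```text
ring tri (array([ 567.01287712, -286.14541533,   24.0505879 ]), [np.float64(0.009619393439641003), np.float64(0.009619393439644509)]) A [ 567.84729801 -286.58645196   14.5       ] B [ 565.83933301 -285.57248614   14.5       ]
topmid tri (array([ 538.47321416, -271.1740681 ,  143.76747707]), [np.float64(0.08890315575377268), np.float64(0.08890315575385972)]) A [ 538.67344428 -271.17023724  138.        ] B [ 536.89413329 -270.493366    138.        ]
platefar tri (array([ 595.51348778, -301.48216508,    5.67586625]), [np.float64(0.3690435986137244), np.float64(0.36904359861351155)]) A [ 594.40680409 -301.31166222   12.        ] B [ 596.01467795 -301.29470442   12.        ]
topL tri (array([ 550.10047977, -248.42579825,  145.1119733 ]), [np.float64(0.1589569478070285), np.float64(0.15895694780707936)]) A [ 550.50262591 -248.12655656  138.        ] B [ 548.53830487 -246.79521963  138.        ]
topR tri (array([ 526.77492446, -293.98377118,  143.65911066]), [np.float64(0.33257145589917914), np.float64(0.3325714558991579)]) A [ 526.85986303 -294.18352779  138.        ] B [ 524.8893671  -293.96594552  138.        ]
plateback A [ 511.78065742 -258.46457785   12.        ]
```

```bash
python3 - <<'E'
from h import *
ey=np.array([.443,.896,0]); 
for n in("scene","top"):
    p=manip.camera_params(n); i=cv2.imread(f"pics/{n}0.png")
    for c in ((538.5,-271.1),(548.5,-277)):
        X=np.array([*c,138]); print(n,c,np.round(proj(p,[X+25*ey,X-25*ey]),1).tolist(),"feet",np.round(proj(p,[X+15*ey-[0,0,47],X-15*ey-[0,0,47]]),1).tolist())
    print("ring",proj(p,[567,-286.2,14.5]),"plate",proj(p,[[615.8,-261.8,12],[576.9,-340.4,12]]))
    m=mask(i,(0,110,40),(10,255,255))|mask(i,(170,110,40),(180,255,255))
    for c in blobs(m,1):
        if abs(cv2.boundingRect(c)[0]-(150 if n=="scene" else 362))<25: print("red",cv2.boundingRect(c))
s=cv2.imread("pics/scene0.png")[245:315,130:190]; t=cv2.imread("pics/top0.png")[180:230,335:385]
cv2.imwrite("pics/c3.png",np.hstack([cv2.resize(s,(420,490),interpolation=3),cv2.resize(t,(380,490),interpolation=3)]))
E
```

```text
scene (538.5, -271.1) [[158.1, 256.6], [138.3, 266.7]] feet [[158.1, 266.6], [146.7, 272.5]]
scene (548.5, -277) [[159.7, 260.7], [139.8, 270.9]] feet [[159.7, 270.6], [148.2, 276.6]]
ring [[163.22629516 291.80363905]] plate [[184.32345196 294.45097372]
 [152.33629394 311.91926274]]
red (138, 265, 13, 9)
red (158, 256, 4, 14)
top (538.5, -271.1) [[359.9, 200.8], [375.6, 207.1]] feet [[359.3, 204.9], [368.3, 208.5]]
top (548.5, -277) [[361.5, 197.5], [377.1, 203.7]] feet [[360.8, 201.7], [369.8, 205.3]]
ring [[361.45316511 202.12438979]] plate [[352.26577159 188.43486763]
 [377.10204163 198.30104666]]
red (372, 206, 4, 3)
red (359, 200, 2, 4)
```

View pics/c3.png

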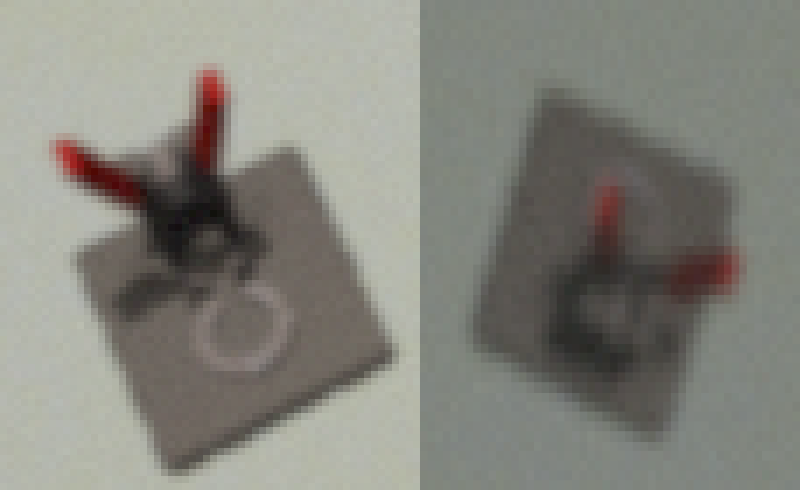

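The crop confirms it (scene handles tops at (65,158) and (211,80), ring at (242,328)): three cameras agree on the handles' centre at about (539,−271.5) and the relaxed ring at about (567,−286). I grip at the handles and re-measure the ring once it is spread.

```bash
python3 - <<'E'
from h import *
print(shift([539.3,-271.5,200]),shift([539.3,-271.5,103]))
E
```

```text
[-90.1  63.8   3.7] [-89.  160.8   4.8]
```

Call:
play_rows(series=[[[-0.045, 0.02, 0.003], 0, 0], [[-0.09, 0.04, 0.004], 0, 0], [[-0.09, 0.064, 0.004], 0, 0], [[-0.09, 0.064, 0.004], 0, 0], [[-0.0895, 0.1, 0.0045], 0, 0], [[-0.089, 0.13, 0.0045], 0, 0], [[-0.089, 0.15, 0.005], 0, 0], [[-0.089, 0.161, 0.005], 0, 0], [[-0.089, 0.161, 0.005], 0, 0], [[-0.089, 0.161, 0.005], 0, 0], [[-0.089, 0.161, 0.005], 0, 0]])

```text
clock: 11.8
eef_pos: [539.8, -272.0, 104.4]
eef_rot: [-1.582, 0.014, 2.682]
wrist_force: [-0.0, 0.4, -0.1]
finger_gap: 94.3
```

```bash
python3 - <<'E'
from h import *
s=manip.read_state();print(s["eef_pos"],s["eef_rot"],s["wrist_force"],shift([539.3,-271.5,103]))
p,i=snap("wrist"); cv2.imwrite("pics/w7.png",i); np.save("w7.npy",p,allow_pickle=True)
m=mask(i,(0,110,40),(10,255,255))|mask(i,(170,110,40),(180,255,255))
for c in blobs(m,10): print(cv2.boundingRect(c),cv2.contourArea(c),cv2.minAreaRect(c))
cv2.imwrite("pics/w7b.png",cv2.convertScaleAbs(cv2.resize(i[90:320,106:406],(782,600),interpolation=3),alpha=1.6))
E
```

```text
[ 539.80514284 -271.99060988  104.41753087] [-1.58244382  0.01409486  2.68164519] [-0.03968466  0.36936229 -0.11342704] [ 0.7  1.4 -0.2]
(267, 219, 33, 49) 796.0 ((283.73577880859375, 242.33294677734375), (55.11564636230469, 19.516582489013672), 54.688785552978516)
(202, 218, 35, 48) 792.5 ((218.4176483154297, 240.92942810058594), (18.76448631286621, 55.100337982177734), 40.601295471191406)
```

View pics/w7b.png

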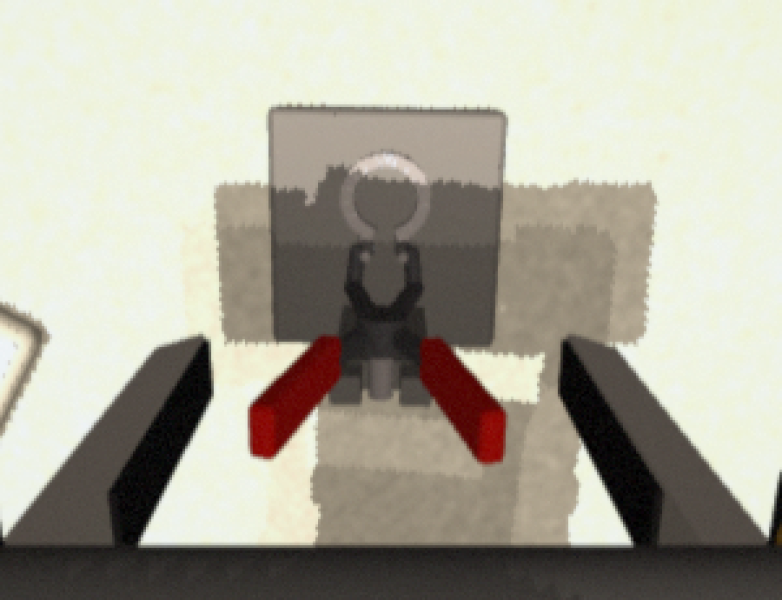

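```bash
python3 - <<'E'
from h import *
p=np.load("w7.npy",allow_pickle=True).item()
k=782/300; g=lambda u,v,z:onz(p,(106+u/k,90+v/k),z)
T=np.array([539.8,-272,0]); ex=np.array([.896,-.443,0]); ey=np.array([.443,.896,0])
for n,u,v,z in(("top",377,432,138),("feet",381,340,91),("ring",386,196,14.5),("tips",385,256,14.5),("platefar",388,108,12),("fingertips",387,340,104)):
    P=g(u,v,z); print(n,P,"rel TCP x,y",(P-T)@ex,(P-T)@ey)
E
```

```text
top [ 539.13012373 -271.23896059  138.        ] rel TCP x,y -0.9373495953584007 0.3851361214290553
feet [ 542.34218108 -273.00264617   91.        ] rel TCP x,y 2.7219665020370916 0.22781525147492515
ring [ 567.28197569 -286.14938421   14.5       ] rel TCP x,y 30.892027420806453 -0.5033330223357757
tips [ 546.25716889 -275.30668325   14.5       ] rel TCP x,y 7.250484007461052 -0.10226236836048033
platefar [ 596.24967437 -301.293174     12.        ] rel TCP x,y 63.555784318839024 -1.2394781536252564
fingertips [ 546.17374606 -276.94937712  104.        ] rel TCP x,y 7.9034505339657946 -1.611072397535171
```

Call:
play_rows(series=[[[0.0005, 0.0014, 0], 0, 0.3], [[0.0005, 0.0014, 0], 0, 0.6], [[0.0005, 0.0014, 0], 0, 0.8], [[0.0005, 0.0014, 0], 0, 1], [[0.0005, 0.0014, 0], 0, 1], [[0.0005, 0.0014, 0], 0, 1], [[0.0005, 0.0014, 0], 0, 1], [[0.0005, 0.0014, 0], 0, 1], [[0.0005, 0.0014, 0], 0, 1], [[0.0005, 0.0014, 0], 0, 1], [[0.0005, 0.0014, 0], 0, 1]], squeeze=50)

```text
clock: 12.95
eef_pos: [541.1, -272.1, 105.7]
eef_rot: [-1.583, 0.02, 2.682]
wrist_force: [1.8, 4.2, 20.2]
finger_gap: 22.4
```

Call:
play_rows(series=[[[0, -0.005, 0], 0, 1], [[0, -0.01, 0], 0, 1], [[0, -0.02, 0], 0, 1], [[0, -0.03, 0], 0, 1], [[0, -0.04, 0], 0, 1], [[0, -0.04, 0], 0, 1]])

```text
clock: 13.55
eef_pos: [540.6, -272.6, 147.6]
eef_rot: [-1.583, 0.022, 2.682]
wrist_force: [-0.5, 0.6, -1.8]
finger_gap: 22.0
```

Call:
play_rows(series=[[[0, -0.03, 0], 0, 1], [[0, -0.06, 0], 0, 1], [[0, -0.09, 0], 0, 1], [[0, -0.12, 0], 0, 1], [[0, -0.135, 0], 0, 1], [[0, -0.135, 0], 0, 1], [[0, -0.135, 0], 0, 1], [[0, -0.135, 0], 0, 1]])

```text
clock: 14.35
eef_pos: [537.0, -272.5, 280.9]
eef_rot: [-1.583, 0.02, 2.682]
wrist_force: [0.2, 0.2, -2.0]
finger_gap: 22.3
```

```bash
python3 - <<'E'
from h import *
s=manip.read_state();print(s["eef_pos"],s["eef_rot"],s["wrist_force"],s["joints"],s["finger_gap"])
p,i=snap("wrist"); cv2.imwrite("pics/w8.png",i); np.save("w8.npy",p,allow_pickle=True)
cv2.imwrite("pics/w8b.png",cv2.convertScaleAbs(cv2.resize(i[90:320,106:406],(782,600),interpolation=3),alpha=1.6))
E
```

```text
[ 536.97605936 -272.48064302  280.883741  ] [-1.58273043  0.01979196  2.6818573 ] [ 0.2436826   0.16410699 -1.98607487] [-0.5364392   0.36453979  1.26269678  0.01345363  1.49554347  1.49308908] 22.328377114215495
```

View pics/w8b.png

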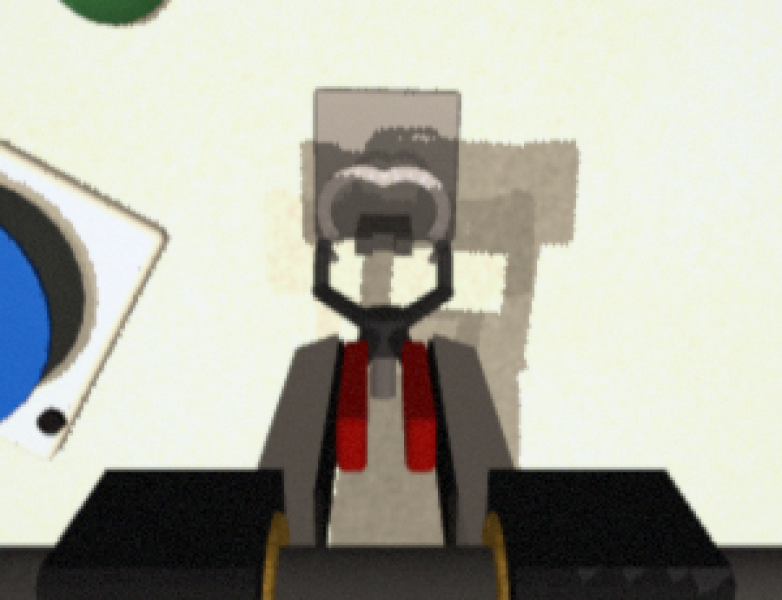

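```bash
cat > lean.py <<'E'
from h import *
p=np.load("w8.npy",allow_pickle=True).item()
T=np.array([536.98,-272.48,280.88]); k=782/300; R=Ro.from_euler("xyz",[-1.58273,.01979,2.68186]).as_matrix()
ex=np.array([.896,-.443,0]); ey=np.array([.443,.896,0]); o=T[2]-93.7
def rel(n,u,v,z):
    P=onz(p,(106+u/k,90+v/k),o+z); print(n,np.round(P,1),"rel TCP x %.1f y %.1f"%((P-T)@ex,(P-T)@ey))
rel("top front",386,415,131);rel("top back",386,470,131);rel("foot front",386,342,83)
rel("lugL",318,205,2.5);rel("lugR",453,205,2.5);rel("dip outer",384,168,5);rel("dip inner",384,185,2.5)
rel("tipL",326,262,5);rel("tipR",446,262,5)
rel("armbendL",318,293,35)
E
python3 lean.py; python3 -c "
from scipy.spatial.transform import Rotation as Ro
print(Ro.from_euler('xyz',[-1.58273,.01979,2.68186]).as_matrix())"; python3 - <<'E'
import cv2
i=cv2.imread("pics/w8.png")[140:280,196:316]
cv2.imwrite("pics/w8c.png",cv2.convertScaleAbs(cv2.resize(i,(514,600),interpolation=3),alpha=2.2))
E
```

```text
top front [ 540.7 -276.3  318.2] rel TCP x 5.0 y -1.7
top back [ 528.5 -270.2  318.2] rel TCP x -8.6 y -1.7
foot front [ 539.3 -275.1  270.2] rel TCP x 3.2 y -1.3
lugL [ 573.1 -261.7  189.7] rel TCP x 27.6 y 25.6
lugR [ 550.2 -308.2  189.7] rel TCP x 27.7 y -26.2
dip outer [ 574.9 -291.   192.2] rel TCP x 42.2 y 0.2
dip inner [ 568.8 -287.9  189.7] rel TCP x 35.4 y 0.3
tipL [ 552.1 -254.5  192.2] rel TCP x 5.6 y 22.8
tipR [ 531.5 -296.3  192.2] rel TCP x 5.7 y -23.8
armbendL [ 549.4 -253.   222.2] rel TCP x 2.5 y 23.0
[[-0.89599567  0.02302775 -0.44346531]
 [ 0.44362165  0.00191457 -0.89621212]
 [-0.01978871 -0.99973299 -0.01193105]]
```

I'm out of picture views, so I go on numerically. Carry the pliers over the drum with the ring about 50 mm above the tip and measure the ring opening against the blue lid there.

Call:
play_rows(series=[[[0.01, 0, -0.03], 0, 1], [[0.02, 0, -0.068], 0, 1], [[0.033, 0, -0.11], 0, 1], [[0.045, 0, -0.15], 0, 1], [[0.057, 0.001, -0.19], 0, 1], [[0.069, 0.001, -0.23], 0, 1], [[0.077, 0.0015, -0.255], 0, 1], [[0.082, 0.0015, -0.272], 0, 1], [[0.082, 0.0015, -0.272], 0, 1], [[0.082, 0.0015, -0.272], 0, 1], [[0.082, 0.0015, -0.272], 0, 1], [[0.082, 0.0015, -0.272], 0, 1]])

```text
clock: 15.6
eef_pos: [584.1, 6.7, 281.0]
eef_rot: [-1.583, 0.02, 2.681]
wrist_force: [-0.2, -0.2, -1.2]
finger_gap: 22.5
```

```bash
python3 - <<'E'
from h import *
s=manip.read_state();print(s["clock"],s["eef_pos"],s["eef_rot"],s["joints"][5],s["finger_gap"],s["wrist_force"])
p,i=snap("wrist"); cv2.imwrite("pics/w9.png",i); np.savez("w9.npz",p=p,s=s)
print(proj(p,[[604.6,-2.4,137],[604.6,-2.4,190]]))
hsv=cv2.cvtColor(i,cv2.COLOR_BGR2HSV)
# classes: B blue, R red, # dark, . mid grey, o bright
for v in range(140,232,2):
    r=""
    for u in range(212,304):
        h,s_,b=hsv[v,u]
        r+="b" if 100<=h<=130 and s_>110 else "R" if (h<10 or h>170) and s_>120 else "#" if b<45 else "-" if b<85 else "." if b<125 else " "
    print(v,r)
E
```

```text
15.6 [584.13083063   6.68811801 281.00677915] [-1.58259556  0.01978202  2.68058736] 1.9788148464521795 22.50695051554509 [-0.21652434 -0.15971511 -1.24256043]
[[253.31491007 164.73848325]
 [252.66535354 173.836925  ]]
140 bbbbbbbbbbbbbbbbbbbbbbbbbbbbbbbbbbbbbbbbbbbbbbbbbbbbbbbbbbbbbbbbbbbbbbbbbbbbbbbbbbbbbbbbbbbb
142 bbbbbbbbbbbbbbbbbbbbbbbbbbbbbbbbbbbbbb.-------.-bbbbbbbbbbbbbbbbbbbbbbbbbbbbbbbbbbbbbbbbbbbb
144 bbbbbbbbbbbbbbbbbbbbbbbbbbbbbbbbbb.--...........----bbbbbbbbbbbbbbbbbbbbbbbbbbbbbbbbbbbbbbbb
146 bbbbbbbbbbbbbbbbbbbbbbbbbbbbbbbb-....... . ..    ...--bbbbbbbbbbbbbbbbbbbbbbbbbbbbbbbbbbbbbb
148 bbbbbbbbbbbbbbbbbbbbbbbbbbbbbb.....  ............    .--bbbbbbbbbbbbbbbbbbbbbbbbbbbbbbbbbbbb
150 bbbbbbbbbbbbbbbbbbbbbbbbbbbb.........------------.      -bbbbbbbbbbbbbbbbbbbbbbbbbbbbbbbbbbb
152 bbbbbbbbbbbbbbbbbbbbbbbbbbbb.....----..  ......----.  ...-bbbbbbbbbbbbbbbbbbbbbbbbbbbbbbbbbb
154 bbbbbbbbbbbbbbbbbbbbbbbbb--....    .......................-bbbbbbbbbbbbbbbbbbbbbbbbbbbbbbbbb
156 bbbbbbbbbbbbbbbbbbbbbb..                                  ..bbbbbbbbbbbbbbbbbbbbbbbbbbbbbbbb
158 bbbbb
[... 2879 characters left out ...]
.....................
218                     ....       .##################-    .....--..............................
220                ..--------.  ...-RR###############RR-. ....-----------.......................
222          ...-----------##R-RRRRRRRRR############RRRRRRRRR-###-------------..................
224        .---------------##RRRRRRRRRRR############RRRRRRRRRRR##----------------...............
226       .----------------##RRRRRRRRRRR############RRRRRRRRRRRR#-----------------..............
228       ----------------###RRRRRRRRRR#----------.-RRRRRRRRRRR###----------------..............
230      .----------------###RRRRRRRRRR.----------  -RRRRRRRRRR###-----------------.............
```

```bash
python3 - <<'E'
from h import *
d=np.load("w9.npz",allow_pickle=True); p=d["p"].item(); s=d["s"].item(); T=s["eef_pos"]; o=T[2]-93.7
R=Ro.from_euler("xyz",s["eef_rot"]).as_matrix(); ex=-R[:,0]*[1,1,0]; ey=-R[:,2]*[1,1,0]
def rel(n,u,v,z):
    P=onz(p,(u,v),z); print(n,np.round(P,1),"rel TCP x %.1f y %.1f"%((P-T)@ex,(P-T)@ey))
c,_=ray(p,(256,192)); print("cam rel",(c-T)@ex,(c-T)@ey,c[2])
for n,u,v,z in(("far outer",252.5,153.5,192),("far inner",252.5,161,192),("inL",233.2,169,190),("inR",271.6,169,190),("outL",226.7,169,190),("outR",278.5,169,190),("L180",236,180,192),("R180",270,180,192),("L190",235,190,192),("R190",269.5,190,192),("tipL",229.5,182,195),("tipR",275.5,182,195)): rel(n,u,v,z if z else z)
# spindle features: tip disc (bright) and collar
rel("collar far",255.5,142,108);rel("cone tip?",252,170,137)
P=np.array([604.6,-2.4,137]); print("spindle rel",(P-T)@ex,(P-T)@ey)
i=cv2.imread("pics/w9.png"); g=cv2.cvtColor(i,cv2.COLOR_BGR2GRAY)
for v in range(142,180,2): print(v,*g[v,236:274:2])
w=cv2.imread("pics/w8.png"); g=cv2.cvtColor(w,cv2.COLOR_BGR2GRAY); print()
for v in range(144,196,2): print(v,*g[v,224:284:2])
E
```

```text
cam rel 79.18045465764007 -3.0849663433699144 462.67307087977247
far outer [623.2 -11.5 192. ] rel TCP x 43.1 y 1.1
far inner [616.6  -8.2 192. ] rel TCP x 35.7 y 1.1
inL [617.7  12.9 190. ] rel TCP x 27.3 y 20.4
inR [600.6 -21.6 190. ] rel TCP x 27.3 y -18.0
outL [620.5  18.7 190. ] rel TCP x 27.3 y 27.0
outR [597.6 -27.8 190. ] rel TCP x 27.4 y -24.9
L180 [606.7  15.2 192. ] rel TCP x 16.4 y 17.7
R180 [591.6 -15.4 192. ] rel TCP x 16.5 y -16.4
L190 [597.9  20.9 192. ] rel TCP x 6.0 y 18.9
R190 [582.5 -10.5 192. ] rel TCP x 6.1 y -16.1
tipL [608.3  21.4 195. ] rel TCP x 15.1 y 24.0
tipR [588.  -19.6 195. ] rel TCP x 15.2 y -21.8
collar far [625.1 -15.3 108. ] rel TCP x 46.5 y -1.5
cone tip? [599.6   1.8 137. ] rel TCP x 16.0 y 2.5
spindle rel 22.370765133784975 0.9610226971727024
142 76 75 77 75 76 74 73 68 66 67 62 65 56 64 62 74 65 64 75
144 77 77 75 77 76 68 68 90 117 120 107 113 74 60 47 43 43 43 48
146 74 74 76 75 72 95 114 117 120 119 117 136 136 102 69 49 59 43 41
148 75 74 73 73 109 117 133 101 90 87 87 97 111 137 133 80 61 56 42
150 73 76 76 97 115 94 90 65 77 73 61 59 78 1
[... 2878 characters left out ...]
 49 47 47 48 45 46 44 52 72 73 62 56 39 35 45 85 88
184 144 115 26 28 41 137 145 150 147 72 47 48 47 49 49 48 48 49 50 49 79 94 94 97 57 33 29 41 91 88
186 148 106 26 28 35 101 149 150 148 77 50 49 50 75 77 78 70 52 51 50 117 147 147 146 66 28 26 35 123 125
188 149 96 30 30 42 64 139 151 150 138 128 87 79 90 92 93 96 121 118 120 133 149 146 114 55 38 33 34 144 148
190 149 87 28 30 60 98 147 151 150 150 146 90 88 90 92 93 101 149 149 148 148 150 149 113 70 32 32 33 143 150
192 151 74 27 29 94 148 150 150 149 151 144 89 89 88 88 90 123 148 148 147 151 149 149 147 144 37 31 33 145 150
194 151 75 29 28 96 151 151 150 149 150 128 89 88 89 91 90 104 150 150 149 147 150 148 147 146 38 31 36 144 148
```

Relative to the TCP (along pliers x, y), the ring centre is at about (19.3, 1.1) and the spindle at about (22, 1.0). The tip disc is seen at u=253.3, v≈165, against a prediction of (253.3,164.7). Correct by +2.7 mm in x and lower the ring to just above the tip.

```bash
python3 - <<'E'
from h import *
print(manip.read_state()["eef_pos"],shift([586.5,5.4,237]))
E
```

```text
[584.14277665   6.82627485 281.08608046] [-1.9 44.1  0.8]
```

Call:
play_rows(series=[[[-0.001, 0.01, 0.0005], 0, 1], [[-0.002, 0.02, 0.001], 0, 1], [[-0.002, 0.03, 0.001], 0, 1], [[-0.002, 0.039, 0.001], 0, 1], [[-0.002, 0.044, 0.001], 0, 1], [[-0.002, 0.044, 0.001], 0, 1], [[-0.002, 0.044, 0.001], 0, 1], [[-0.002, 0.044, 0.001], 0, 1]])

```text
clock: 16.45
eef_pos: [586.7, 5.2, 237.6]
eef_rot: [-1.583, 0.021, 2.681]
wrist_force: [-0.4, 0.6, -0.7]
finger_gap: 22.3
```

```bash
python3 - <<'E'
from h import *
s=manip.read_state();print(s["clock"],s["eef_pos"],s["eef_rot"],s["finger_gap"],s["wrist_force"])
p,i=snap("wrist"); cv2.imwrite("pics/w10.png",i); np.savez("w10.npz",p=p,s=s)
print(proj(p,[[604.6,-2.4,137],[604.6,-2.4,145],[604.6,-2.4,124]]))
hsv=cv2.cvtColor(i,cv2.COLOR_BGR2HSV); g=cv2.cvtColor(i,cv2.COLOR_BGR2GRAY)
for v in range(144,194,1):
    print(v,"".join("bb" if 100<=hsv[v,u][0]<=130 and hsv[v,u][1]>110 else "%2s"%(g[v,u]//10) for u in range(224,284)))
E
```

```text
16.45 [586.66943247   5.15411167 237.63979429] [-1.5829999   0.02063623  2.68079056] 22.299478566607352 [-0.39082875  0.63851189 -0.73166315]
[[252.58180325 174.84247041]
 [252.46126144 176.47579834]
 [252.76447653 172.3672681 ]]
144 bbbbbbbbbbbbbbbbbbbbbbbbbbbbbbbbbbbbbbbbbbbbbbbbbbbbbbbbbbbbbbbbbbbbbbbbbbbbbbbbbbbbbbbbbbbbbbbbbbbbbbbbbbbbbbbbbbbbbbbb
145 bbbbbbbbbbbbbbbbbbbbbbbbbbbbbbbbbbbbbbbbbbbbbbbbbbbbbbbbbbbbbbbbbbbbbbbbbbbbbbbbbbbbbbbbbbbbbbbbbbbbbbbbbbbbbbbbbbbbbbbb
146 bbbbbbbbbbbbbbbbbbbbbbbbbbbbbbbbbbbbbbbbbbbbbbbbbbbbbbbbbbbbbbbbbbbbbbbbbbbbbbbbbbbbbbbbbbbbbbbbbbbbbbbbbbbbbbbbbbbbbbbb
147 bbbbbbbbbbbbbbbbbbbbbbbbbbbbbbbbbbbbbbbbbbbbbbbbbbbbbbbbbbbb 5 5 5bbbbbbbbbbbbbbbbbbbbbbbbbbbbbbbbbbbbbbbbbbbbbbbbbbbbbb
148 bbbbbbbbbbbbbbbbbbbbbbbbbbbbbbbbbbbbbbbbbbbbbbbb 5 5 5 5 5 5 6 5 5 5 5 5bbbbbbbbbbbbbbbbbbbbbbbbbbbbbbbbbbbbbbbbbbbbbbbb
149 bbbbbbbbbbbbbbbbbbbbbbbbbbbbbbbbbbbbbbbbbbbb 5 5 5 6 6 6 6 6 6 6 6 6 6 6 5 5 5bbbbbbbbbbbbbbbbbbbbbbbbbbbbbbbbbbbbbbbbbb
150 bbbbbbbbbbbbbbbbbbbbbbbbbbbbbbbbbbbbbbbb 5 5 5 6 6 7 7 7 7 8 8 8 8 7 6 6 6 6 6 5bbbbbbbbbbbbbbbbbbbbbbbbbbbbbbbbbbbb
[... 4679 characters left out ...]
bbbbbbbbbbbbbbbbbbbbbbbbbbbbbbbbbbbbbbbbbbbbbbb 4 5 5 4 4 3 3 3 2 3bbbbbbbb
189 bbbbbb 2 2 3 3 3 4 6 6 6bbbbbbbbbbbbbbbbbbbbbbbbbbbbbbbbbbbbbbbbbbbbbbbbbbbbbbbbbbbbbbbbbbbb 5 5 6 5 3 2 3 3 2 2bbbbbbbb
190 bbbbbb 2 2 3 2 3 3 5 5 5bbbbbbbbbbbbbbbbbbbbbbbbbbbbbbbbbbbbbbbbbbbbbbbbbbbbbbbbbbbbbbbbbbbb 4 5 6 4 2 2 3 3 2 2bbbbbbbb
191 bbbbbb 2 2 3 3 2bbbbbbbbbbbbbbbbbbbbbbbbbbbbbbbbbbbbbbbbbbbbbbbbbbbbbbbbbbbbbbbbbbbbbbbbbbbbbb 4 4 3 2 2 3 2 3bbbbbbbbbb
192 bbbbbb 2 2 3 3 2bbbbbbbbbbbbbbbbbbbbbbbbbbbbbbbbbbbbbbbbbbbbbbbbbbbbbbbbbbbbbbbbbbbbbbbbbbbbbbbbbbbb 2 2 3 3 3bbbbbbbbbb
193 bbbbbb 2 2 3 3 2bbbbbbbbbbbbbbbbbbbbbbbbbbbbbbbbbbbbbbbbbbbbbbbbbbbbbbbbbbbbbbbbbbbbbbbbbbbbbbbbbbbb 2 2 3 3 2bbbbbbbbbb
```

```bash
python3 - <<'E'
from h import *
d=np.load("w10.npz",allow_pickle=True); p=d["p"].item(); s=d["s"].item(); T=s["eef_pos"]
R=Ro.from_euler("xyz",s["eef_rot"]).as_matrix(); ex=-R[:,0]*[1,1,0]; ey=-R[:,2]*[1,1,0]
f=lambda n,u,v,z:(lambda P:print(n,np.round(P,1),"rel x %.1f y %.1f"%((P-T)@ex,(P-T)@ey)))(onz(p,(u,v),z))
f("tip",252.2,175.5,137);f("far inner",252.4,161.2,149);f("outL",226.6,169,146.5);f("outR",278.6,169,146.5);f("inL",232.7,169,149);f("inR",271.6,169,149);f("L lug in",235,180,149);f("R lug in",269,180.5,149);f("handle top c",252,260,275)
i=cv2.imread("pics/w10.png"); h=cv2.cvtColor(i,cv2.COLOR_BGR2HSV)
for u in (243,262): print(u,[(v,*h[v,u]) for v in range(212,275,2)])
E
```

```text
tip [604.1  -1.7 137. ] rel x 18.7 y 1.6
far inner [619.1  -9.6 149. ] rel x 35.7 y 1.2
outL [623.2  17.3 146.5] rel x 27.3 y 27.1
outR [600.2 -29.4 146.5] rel x 27.4 y -25.0
inL [620.8  11.4 149. ] rel x 27.8 y 20.7
inR [603.7 -23.2 149. ] rel x 27.9 y -17.8
L lug in [609.9  14.5 149. ] rel x 16.6 y 18.7
R lug in [594.3 -15.9 149. ] rel x 16.2 y -15.4
handle top c [584.8   5.5 275. ] rel x -1.8 y -0.5
243 [(212, np.uint8(30), np.uint8(12), np.uint8(21)), (214, np.uint8(120), np.uint8(62), np.uint8(29)), (216, np.uint8(109), np.uint8(187), np.uint8(86)), (218, np.uint8(108), np.uint8(193), np.uint8(86)), (220, np.uint8(164), np.uint8(136), np.uint8(43)), (222, np.uint8(179), np.uint8(250), np.uint8(53)), (224, np.uint8(0), np.uint8(227), np.uint8(55)), (226, np.uint8(2), np.uint8(246), np.uint8(55)), (228, np.uint8(1), np.uint8(228), np.uint8(56)), (230, np.uint8(0), np.uint8(237), np.uint8(56)), (232, np.uint8(0), np.uint8(236), np.uint8(55)), (234, np.uint8(1), np.uint8(241), np.uint8(55)), (236, np.uint8(2), np.uint8(241), np.uint8(56)), (238, np.uint8(0), np.uint8(241), np.uint8(
[... 1778 characters left out ...]
nt8(54)), (248, np.uint8(3), np.uint8(241), np.uint8(54)), (250, np.uint8(179), np.uint8(221), np.uint8(53)), (252, np.uint8(1), np.uint8(231), np.uint8(63)), (254, np.uint8(0), np.uint8(255), np.uint8(65)), (256, np.uint8(2), np.uint8(248), np.uint8(69)), (258, np.uint8(2), np.uint8(248), np.uint8(69)), (260, np.uint8(0), np.uint8(230), np.uint8(71)), (262, np.uint8(1), np.uint8(214), np.uint8(74)), (264, np.uint8(2), np.uint8(224), np.uint8(74)), (266, np.uint8(3), np.uint8(172), np.uint8(80)), (268, np.uint8(6), np.uint8(133), np.uint8(88)), (270, np.uint8(18), np.uint8(45), np.uint8(137)), (272, np.uint8(22), np.uint8(38), np.uint8(155)), (274, np.uint8(29), np.uint8(33), np.uint8(154))]
```

Ring centre is about (19.2, 1.3) and the spindle (18.7, 1.6) relative to the TCP, so they are aligned within 1 mm with about 3 mm clearance all round. Descend in small rows, vertically in world.

```bash
python3 - <<'E'
from h import *
print(manip.read_state()["eef_pos"],shift([586.5,5.4,218]),shift([586.4,5.5,204.7]))
E
```

```text
[586.65957047   5.12913041 237.61845506] [ 0.7 19.6  0.1] [ 1.1 32.9  0.2]
```

Call:
play_rows(series=[[[0.0001, 0.004, 0], 0, 1], [[0.0003, 0.008, 0], 0, 1], [[0.0004, 0.012, 0], 0, 1], [[0.0006, 0.016, 0], 0, 1], [[0.0007, 0.02, 0], 0, 1], [[0.0007, 0.02, 0], 0, 1], [[0.0007, 0.02, 0], 0, 1]])

```text
clock: 17.2
eef_pos: [586.5, 5.5, 217.6]
eef_rot: [-1.583, 0.021, 2.681]
wrist_force: [-0.2, 0.1, -1.4]
finger_gap: 22.1
```

```bash
python3 - <<'E'
from h import *
s=manip.read_state(); print(s["eef_pos"],s["wrist_force"],s["moment"],s["finger_gap"],shift([586.4,5.5,204.7]))
E
```

```text
[586.51715472   5.46678919 217.5726169 ] [-0.19169381  0.06201917 -1.4342552 ] [ 0.09310458  0.02394379 -0.0187903 ] 22.12195734502868 [ 0.4 12.9  0.2]
```

Call:
play_rows(series=[[[0.0001, 0.003, 0], 0, 1], [[0.0002, 0.006, 0], 0, 1], [[0.0003, 0.009, 0], 0, 1], [[0.0004, 0.011, 0], 0, 1], [[0.0004, 0.0128, 0], 0, 1], [[0.0004, 0.0128, 0], 0, 1], [[0.0004, 0.0128, 0], 0, 1], [[0.0004, 0.0128, 0], 0, 1]])

```text
clock: 18.0
eef_pos: [586.5, 5.7, 204.9]
eef_rot: [-1.583, 0.021, 2.681]
wrist_force: [0.5, 0.1, -1.0]
finger_gap: 22.2
```

```bash
python3 - <<'E'
from h import *
s=manip.read_state(); T=s["eef_pos"]; print(s["clock"],T,s["eef_rot"],s["wrist_force"],s["moment"],s["finger_gap"])
p,i=snap("wrist"); cv2.imwrite("pics/w11.png",i); np.savez("w11.npz",p=p,s=s)
hsv=cv2.cvtColor(i,cv2.COLOR_BGR2HSV); g=cv2.cvtColor(i,cv2.COLOR_BGR2GRAY)
print("tip pred",proj(p,[604.3,-1.8,137]))
m=mask(i,(100,110,40),(130,255,255)); c=blobs(m,60)[0]; print("lid",*circ(p,cv2.convexHull(c),76))
for v in range(150,200,1):
    print(v,"".join("bb" if 100<=hsv[v,u][0]<=130 and hsv[v,u][1]>110 else "%2s"%(g[v,u]//10) for u in range(224,284)))
E
```

```text
18.0 [586.51680137   5.67356905 204.91821432] [-1.58306075  0.02074119  2.68075572] [ 0.54462598  0.07447845 -0.95949439] [ 0.03264616  0.03025199 -0.07273202] 22.199128810742465
tip pred [[252.05457613 182.31929529]]
lid [605.03700046  -3.32160324] 153.50365985570397
150 bbbbbbbbbbbbbbbbbbbbbbbbbbbbbbbbbbbbbbbbbbbbbbbbbbbbbb 5bbbb 5bbbb 5bbbbbbbbbbbbbbbbbbbbbbbbbbbbbbbbbbbbbbbbbbbbbbbbbbbb
151 bbbbbbbbbbbbbbbbbbbbbbbbbbbbbbbbbbbbbbbbbbbbbbbb 5 5 6 6 5 5 6 6 6 6 5 5bbbbbbbbbbbbbbbbbbbbbbbbbbbbbbbbbbbbbbbbbbbbbbbb
152 bbbbbbbbbbbbbbbbbbbbbbbbbbbbbbbbbbbbbbbbbbbb 5 5 5 5 6 6 6 6 6 6 6 6 6 6 5 5 5 5bbbbbbbbbbbbbbbbbbbbbbbbbbbbbbbbbbbbbbbb
153 bbbbbbbbbbbbbbbbbbbbbbbbbbbbbbbb 5 7 7 8 8 8 7 7 7 6 5 6 6 6 6 6 6 7 7 7 7 7 7 7 6 5bbbbbbbbbbbbbbbbbbbbbbbbbbbbbbbbbbbb
154 bbbbbbbbbbbbbbbbbbbbbbbbbb 6 7 810111111121111111111 8 7 6 6 7 810101011111111111010 8 6 5bbbbbbbbbbbbbbbbbbbbbbbbbbbbbb
155 bbbbbbbbbbbbbbbbbbbbbbbb 91011121213131313131213131312101010101112131313131312131212121010 8 6bbbbbbbbbbbbbbbbbbbbbbbbbb
156 bbbbbbbbbbbbbbbbbbbb 81012131313131313131313131313131313131213131313131313131
[... 4718 characters left out ...]
bbb 6 7 8 8 8 8 8 8 8 8 8 7 6 5bbbbbbbbbbbbbbbbbbbbbbbb 2 2 3 3 2bbbbbbbbbb
195 bbbbbb 2 3 3 3 2bbbbbbbbbbbbbbbbbbbbbbbbbbbbbbbbbbbb 5 6 6 5 5 5 5 5 5bbbbbbbbbbbbbbbbbbbbbbbbbbbbbb 2 2 3 3 3 2bbbbbbbb
196 bbbbbb 2 3 3 2 2bbbbbbbbbbbbbbbbbbbbbbbbbbbbbbbbbbbbbbbbbbbbbbbbbbbbbbbbbbbbbbbbbbbbbbbbbbbbbbbbbbbb 2 2 3 3 2 2bbbbbbbb
197 bbbbbb 2 3 3 3 2bbbbbbbbbbbbbbbbbbbbbbbbbbbbbbbbbbbbbbbbbbbbbbbbbbbbbbbbbbbbbbbbbbbbbbbbbbbbbbbbbbbb 2 2 3 3 2 2bbbbbbbb
198 bbbbbb 2 3 2 2 2bbbbbbbbbbbbbbbbbbbbbbbbbbbbbbbbbbbbbbbbbbbbbbbbbbbbbbbbbbbbbbbbbbbbbbbbbbbbbbbbbbbb 2 2 2 3 3bbbbbbbbbb
199 bbbb 2 2 2 2 2 2bbbbbbbbbbbbbbbbbbbbbbbbbbbbbbbbbbbbbbbbbbbbbbbbbbbbbbbbbbbbbbbbbbbbbbbbbbbbbbbbbbbb 2 2 2 3 2bbbbbbbbbb
```

Ring is round the groove without contact. One gentle touch check on the collar confirms the height: contact should come about 3 mm lower.

Call:
play_rows(series=[[[0, 0.001, 0], 0, 1], [[0, 0.002, 0], 0, 1], [[0, 0.002, 0], 0, 1], [[0, 0.002, 0], 0, 1]])

```text
clock: 18.45
eef_pos: [586.6, 5.7, 202.9]
eef_rot: [-1.583, 0.021, 2.681]
wrist_force: [-0.2, -0.6, -1.1]
finger_gap: 22.4
```

Call:
play_rows(series=[[[0, 0.001, 0], 0, 1], [[0, 0.001, 0], 0, 1], [[0, 0.001, 0], 0, 1]])

```text
clock: 18.75
eef_pos: [586.6, 5.7, 202.0]
eef_rot: [-1.583, 0.021, 2.681]
wrist_force: [-0.9, 0.9, 0.2]
finger_gap: 22.1
```

Call:
play_rows(series=[[[0, 0.001, 0], 0, 1], [[0, 0.001, 0], 0, 1], [[0, 0.001, 0], 0, 1]])

```text
clock: 19.05
eef_pos: [586.8, 5.8, 201.8]
eef_rot: [-1.584, 0.022, 2.681]
wrist_force: [-1.9, 0.9, 6.5]
finger_gap: 22.4
```

Contact at TCP z≈202, as predicted. Back up 2.7 mm to mid-groove.

Call:
play_rows(series=[[[0.0002, -0.0015, 0], 0, 1], [[0.0002, -0.0027, 0], 0, 1], [[0.0002, -0.0027, 0], 0, 1], [[0.0002, -0.0027, 0], 0, 1], [[0.0002, -0.0027, 0], 0, 1], [[0.0002, -0.0027, 0], 0, 1]])

```text
clock: 19.65
eef_pos: [586.6, 5.8, 204.4]
eef_rot: [-1.584, 0.022, 2.681]
wrist_force: [-0.2, -0.6, -0.4]
finger_gap: 22.2
```

```bash
python3 - <<'E'
from h import *
s=manip.read_state(); T=s["eef_pos"]; print(s["clock"],T,s["eef_rot"],s["wrist_force"],s["finger_gap"],np.abs(s["qd"]).max())
p,i=snap("wrist")
R=Ro.from_euler("xyz",s["eef_rot"]).as_matrix(); d=np.array([604.2,-1.8,137])-T; print("spindle rel",d@-R[:,0],d@-R[:,2])
c=blobs(mask(i,(100,110,40),(130,255,255)),60)[0]; print("lid",*circ(p,cv2.convexHull(c),76))
E
```

```text
19.65 [586.55146873   5.81035548 204.37143329] [-1.58350258  0.02169856  2.68082992] [-0.21774167 -0.57268495 -0.43662025] 22.153072636895168 0.002456985216864597
spindle rel 17.72556682149893 0.16920483019809798
lid [605.06918519  -3.36388039] 153.52535918873443
```

```bash
python3 -c "
from cell import manip
print(manip.sign_off())"
```

```text
the job is handed in; nothing more can be done
None
```

The job is handed in. The blue lid is on the drum and released. The pliers are gripped at 50 N, with the spread ring around the groove. No verdict was reported.

**Last checks**
- **Lid:** its centre measures (605.1, −3.4) mm, against a spindle axis of about (604.2, −1.8). That is about 1.8 mm off, within the 6 mm allowed. Its apparent diameter fits the seated height.
- **Ring sideways:** the ring centre was within about 1 mm of the spindle axis. There was no contact while it was slid down.
- **Ring height:** a light touch on the collar came at TCP z ≈ 202, as predicted. I then raised it 2.5 mm, which puts the ring centre about 0.5 mm below mid-groove.
- **Grip:** the fingers are 22 mm apart, at the handles' hard stop. The arm is still, and the tool is tilted about 0.025 rad.

**What disagreed**
- The relaxed ring sat about 31 mm ahead of the handles, where I expected about 20. The three cameras agreed on this. It settled once the ring was squeezed open, and the spread opening then fitted the given 20.6 mm.
- The handle gap reads 22 mm against the 24 mm stated.
- After the 12 pictures allowed, I made the final checks from pixel values only.
- I could not read the pliers' joint angle directly.

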